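Set the dowel feeder: index wheel to its pointer, then open the magazine over the dowels

ROBOT

A 6-joint arm with a two-finger parallel gripper is mounted at the origin on the work surface. World frame = base frame: x ahead of the robot, y to its left, z up, the work surface at z = 0. Lengths are in m, angles in rad, forces in N, time in s.
With the tool pointing down it reaches from about 0.35 to 0.775 m from the base axis. Payload 7.3 kg.
Tool frame: the origin (TCP) lies on the centre line of the jaws, within the pads' length; the fingertips stand 11 mm ahead of it and the grasp point (between the pads) lies 8 mm behind it; y points along the fingers, z is the direction in which the jaws open and shut, and the axes are right-handed (so a half turn about y gives the same grasp; the last joint's range is limited). The gripper opens to 92 mm and grips with 3 to 60 N. Pads are 19 mm wide; open, the fingers measure 130 mm over their backs; the gripper's body (75 mm by 190 mm) begins 47 mm behind the grasp point.
Start: joints at [1.008, 0.342, 1.524, -0, 1.275, -0.146], TCP at [0.213, 0.48, 0.238] pointing down, gripper open.
Joint ranges: [-2.53, 2.53], [-0.77, 2.02], [0.04, 2.7], [-1, 4.14], [0.28, 2.66], [-3.11, 3.11]. Speed limits (rad/s): [2.57, 2.57, 3.14, 3.14, 3.14, 3.14].

INTERFACE

Orientations are given as [roll, pitch, yaw] about the fixed x, y, z axes, in that order (R = Rz(yaw) Ry(pitch) Rx(roll)).
In Python, from cell import robot, cams gives the robot as it stands.
- The arm moves only by the tool apply_moves, never from a script. Its argument "plan" is a list of rows, each a list of 7 numbers: the shift along the tool's x, y, z in m, then the turn, a rotation vector about the tool's x, y, z in degrees, then the gripper command: -1 is fully open, 1 is shut, values between are in proportion. A call has exactly 5 rows; each row is the pose to reach, as a shift and turn from the pose commanded when the call began, along the tool's axes at that moment; what a row does not reach only later rows make up. A row lasts 1/8 s, in which the tool goes at most 62.5 mm and 10.7 degrees, less where a joint would pass 70% of its speed; a pose out of reach is approached as far as the arm can. A call with a gripper value outside its range is refused whole. The fingers move at their own pace and stop on an object; "squeeze" is the grip in N (left out, the last holds). Time passes only in rows, so rows that repeat a pose let the fingers close, or fill a call up. It gives the time, the measured TCP pose, the force and the opening at its end, in the units of the state.
- robot.observe(): the state, without advancing time (a new reading comes with each control period).
- cams.read_camera(name): name is "scene" or "top"; returns the picture (480x640x3 uint8, blue, green, red); there is no depth.
- cams.calibration(name): a dict with "fx", "fy", "cx", "cy" (pixels), "dist" ([k1, k2, p1, p2, k3] as OpenCV has them; the pictures are not rectified), "extrinsics" (4x4, takes a point from world to camera coordinates). Camera axes: x right, y up, looking along -z (the intrinsics and any distortion apply to the point x, -y, -z); pixel columns grow to the right and rows downward; lengths in m; the calibration is good to about 2 mm. A picture is of the moment at which its call begins. calibration takes no time and is no camera call.
- robot.hand_in(): hands the job in, once; it reports no verdict.
The state is a dict: "time": time; "qpos": joint angles; "qvel": joint speeds; "joint_efforts": joint torques, N m; "tool_pos": TCP position; "tool_rot": TCP orientation; "contact_force": force on the tool from outside, world axes, zero at the start; "torque": the same for the moment, N m; "opening": finger opening in m.
Only numpy, scipy, OpenCV 4.12 (cv2) and the standard library are available. Lean on these libraries where they do the work, as an engineer would, in place of code of your own. Each camera call takes 0.05 s, during which the arm holds its last target. There are 200 camera calls.

TASK

Get the dowel feeder ready for the next chair frame. First turn the blue index wheel by its rim until its white engraved mark points straight at the red pointer; then turn the clear cover of the carousel by its black grip until the orange-edged opening is centred over the cup of wooden dowels. Leave the wheel on its mark, let go of everything, and do not disturb the other things on the table.

Things in the scene. Friction and masses are not known exactly. Their poses are not given: they have to be found in the camera images.
- index_unit: Fixed square aluminium base of the index wheel, 165 mm wide, 10 mm thick; origin under its centre, on the wheel's axis; +x points from the axis to the pointer. The blue wheel on it is open on top like a dish with an upstanding rim; under the dish, up to 34 mm above the table, is a narrower steel toothed band.
- wheel_centre (a point): On the wheel's upright axis, level with its rim's top, 80 mm above the table. Rim: outer diameter 140 mm, wall 10 mm thick (mid-wall radius 65 mm), inner floor 42 mm above the table; a hub 30 mm across stands 19 mm over that floor, leaving 45 mm free between hub and rim. The rim wall can be pinched from above, one finger inside, one outside.
- pointer_tip (a point): Tip of the fixed red pointer beside the wheel, 76 mm from the wheel's axis (6 mm outside the rim), 85 mm above the table, aimed at the axis. Behind it is a red post under a 26 mm wide arrow plate, 93 to 112 mm from the axis, up to 85 mm above the table. Keep the fingers clear of it.
- wheel_mark (a point): The white engraved mark, a 4 mm wide radial line on the rim's top (carried on down the rim's outside and across the wheel's floor); this point is its middle on the rim's top, 65 mm from the wheel's axis.
- wheel (a joint): Turn of the index wheel in rad, growing counter-clockwise seen from above; 0 = mark exactly at the pointer. Turns most of a whole turn either way with a light steady drag (about 3 N at the rim), stays where it is left. Starts between 0.7 and 2.1.
- carousel: The magazine's fixed round white drum, 208 mm across its foot, 62 mm high; origin under its centre, on the cover's axis. Four white cups stand fixed in it under the clear cover, holding wooden dowels, black caps, steel bolts and green plugs; which is where changes.
- cover_knob (a point): Centre of the black bar grip on the clear cover, on the cover's upright axis, 92.5 mm above the table. The bar is 60 mm long, 16 mm thick and reaches from 68 to 104 mm above the table. This point's +x axis runs along the bar towards the cover's opening (that half of the bar has an orange line on top).
- cover_slot (a point): Centre of the cover's opening, 60 mm from the cover's axis, on the cover's upper face, 66 mm above the table. The opening is outlined in orange: a ring sector 52 degrees wide, 34 to 87 mm from the axis. The rest of the cover (196 mm diameter) is clear plastic; the cups are seen through it.
- cover (a joint): Turn of the cover in rad relative to the drum, growing counter-clockwise seen from above; stops at -2.6 and 2.6, light steady drag (about 0.12 N m), stays where it is left. At the start the opening is near 0, where the drum has no cup; the cups stand at -1.92, -0.96, 0.96 and 1.92.
- dowels_centre (a point): Top centre of the bundle of seven light brown wooden dowels in their white cup (42 mm across), under the cover, 60 mm from the cover's axis, 54 mm above the table.
- offcut: Bystander, to be left alone: a short brown wood offcut, 120 x 32 x 20 mm; the origin is on its underside.
- wrench: Bystander, to be left alone: a steel wrench lying flat.
- screwdriver: Bystander, to be left alone: a screwdriver lying flat.
- glue: Bystander, to be left alone: a white glue bottle with an orange cap, diameter 56, height 150 mm; the origin is on its underside.
- mallet: Bystander, to be left alone: a hammer lying flat.
- mug: Bystander, to be left alone: a blue mug, diameter 80, height 90 mm; the origin is on its underside.
- rail: Bystander, to be left alone: a long wooden chair rail, 300 x 30 x 22 mm; the origin is on its underside.
There are look-alikes about, which are no part of the job. What is shaped like the carousel but purple is not meant.

How it is judged:
By the outcome, as a careful person would: the job done as asked, in the order asked, and still so for the second after the job is handed in, with the robot touching nothing.
It also fails if it takes over 72 s, if anything falls off the work surface, if the arm or the gripper's body presses on something with over 40 N, if the wrist force passes 120 N, or if a joint passes its speed limit or range.

## Working session

There is one attempt and no reset: what is moved stays moved. The work goes in short steps, Python scripts to look and compute and a tool call to move; the robot and the scene stay as the last step left them, time stands still between calls to the robot, and variables do not carry over. Pictures are saved under pics/ and viewed, about 8 in all and at most 12, crops included, and the job is handed in when it is done.

Besides the shell and the picture viewer there is one more tool, called after "Emit:" by a JSON object that holds its "api" and its "payload", one argument or row to a line. apply_moves: Moves the arm, as the interface text tells. Its arguments: {"type":"object","properties":{"plan":{"type":"array","items":{"type":"array","items":{"type":"number"}}},"squeeze":{"type":"number"}},"required":["plan"]}

```bash
ls; mkdir -p pics
cat > h.py <<'E'
import numpy as np, cv2
from cell import robot, cams
def K(c): return np.array([[c['fx'],0,c['cx']],[0,c['fy'],c['cy']],[0,0,1.]])
def ray(name,uv):
    c=cams.calibration(name); E=np.array(c['extrinsics'])
    p=cv2.undistortPoints(np.array(uv,float).reshape(-1,1,2),K(c),np.array(c['dist'],float))[:,0]
    d=np.c_[p[:,0],-p[:,1],-np.ones(len(p))]@E[:3,:3]
    return -E[:3,:3].T@E[:3,3], d
def onz(name,uv,z):
    o,d=ray(name,uv); return o+d*((z-o[2])/d[:,2])[:,None]
def proj(name,P):
    c=cams.calibration(name); E=np.array(c['extrinsics'])
    q=np.atleast_2d(P)@E[:3,:3].T+E[:3,3]; q=q*[1,-1,-1]
    return cv2.projectPoints(q,np.zeros(3),np.zeros(3),K(c),np.array(c['dist'],float))[0][:,0]
def tri(uva,uvb,a='scene',b='top'):
    oa,da=ray(a,[uva]);ob,db=ray(b,[uvb]);da=da[0];db=db[0]
    s=np.linalg.lstsq(np.c_[da,-db],ob-oa,rcond=None)[0]
    p,q=oa+s[0]*da,ob+s[1]*db
    return (p+q)/2,np.linalg.norm(p-q)
E
python3 - <<'E'
from h import *
for n in('scene','top'):
    cv2.imwrite(f'pics/{n}0.png',cams.read_camera(n)); c=cams.calibration(n); print(n,c['fx'],c['dist'],ray(n,[[320,240]]))
print(robot.observe())
E
```

```text
pics
scene 446.85065547107416 [-0.03103122  0.          0.          0.          0.        ] (array([ 1.00986318, -0.61060784,  0.71168345]), array([[-0.50693449,  0.60918544, -0.61008599]]))
top 452.1380428501863 [-0.05914604  0.          0.          0.          0.        ] (array([ 0.39591905, -0.02948479,  1.16578147]), array([[ 0.13391012,  0.00907895, -0.99102324]]))
{'time': 0.1, 'qpos': array([ 1.00800638e+00,  3.42619734e-01,  1.52490506e+00, -6.74835996e-07,
        1.27538485e+00, -1.46014951e-01]), 'qvel': array([-1.12317678e-03, -1.71614859e-03, -8.64367437e-04, -8.03723855e-04,
        3.45269871e-04,  3.48278113e-05]), 'joint_efforts': array([ 1.49301395e-03, -4.32006884e+01, -2.44693208e+01,  7.20381830e-02,
        5.26355300e-02, -1.54332389e-05]), 'tool_pos': array([0.21233253, 0.47977743, 0.23713747]), 'tool_rot': array([-1.57209940e+00,  1.90979678e-04, -4.16774925e-01]), 'contact_force': array([-0.71072718,  0.44624266,  0.28207892]), 'torque': array([ 0.06217619, -0.08248432,  0.01804344]), 'opening': 0.09199339561090716}
```

View pics/top0.png

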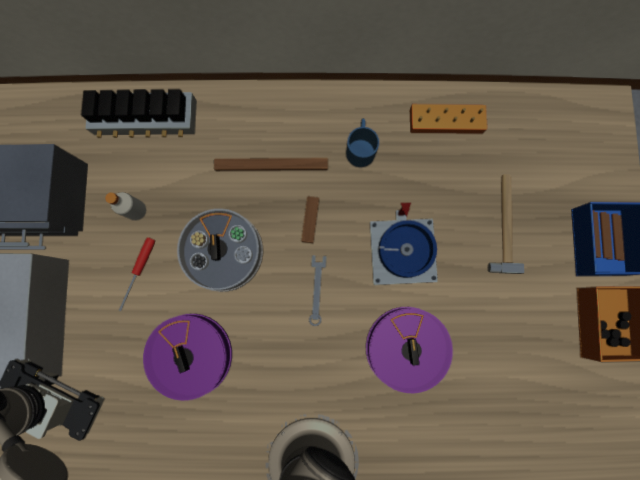

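View pics/scene0.png

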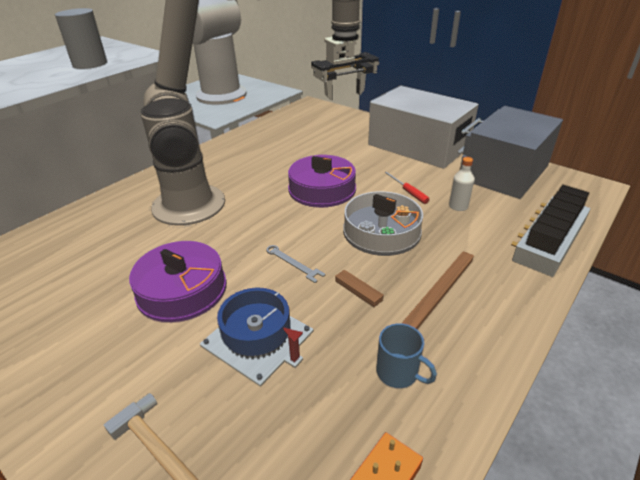

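The wheel is at about (407,249) in the top view and its mark points left, at about (388,248). The red pointer is at (405,209). The white/clear carousel is at (220,249) with light-brown dowels at (199,239). The purple drums at (188,357) and (410,350) are the look-alikes. I'll enlarge both targets and take the first measurements.

Run:
```python
from h import *
t=cv2.imread('pics/top0.png'); s=cv2.imread('pics/scene0.png')
r=lambda im,x,y,w,h:cv2.resize(im[y:y+h,x:x+w],(400,300),interpolation=cv2.INTER_CUBIC)
cv2.imwrite('pics/crop0.png',np.vstack([np.hstack([r(t,160,200,120,90),r(t,347,199,120,90)]),np.hstack([r(s,324,170,120,90),r(s,195,275,140,105)])]))
def blobs(im,lo,hi,box,name,mn=6):
    x,y,w,h=box; m=cv2.inRange(cv2.cvtColor(im[y:y+h,x:x+w],cv2.COLOR_BGR2HSV),lo,hi)
    n,l,st,c=cv2.connectedComponentsWithStats(m)
    for i in range(1,n):
        if st[i,4]>=mn: print(name,st[i]+[x,y,0,0,0],np.round(c[i]+[x,y],1))
W=(365,195,80,95);C=(170,200,100,95);WS=(195,275,125,110);CS=(335,180,95,75)
blobs(t,(105,120,40),(125,255,255),W,'t blue',50)
blobs(t,(0,120,60),(8,255,255),W,'t red')
blobs(t,(0,0,150),(180,110,255),(380,225,50,50),'t white')
blobs(s,(105,120,30),(125,255,255),WS,'s blue',50)
blobs(s,(0,120,60),(8,255,255),WS,'s red')
blobs(s,(0,0,150),(180,110,255),(225,290,62,55),'s white')
for n,im,b in(('t',t,C),('s',s,CS)):
    blobs(im,(5,130,90),(18,255,255),b,n+' orange')
    blobs(im,(0,0,0),(180,255,50),b,n+' black')
    blobs(im,(12,60,110),(28,200,255),b,n+' dowel')
```

```text
t blue [ 380  221   57   56 2162] [407.2 249. ]
t red [401 203  10  12  80] [405.5 207.2]
s blue [ 218  289   71   52 1750] [252.6 318.9]
s red [284 328  18  33 275] [293.2 342.5]
s white [225 290  16   9  67] [229.8 292.6]
s white [274 290  13  10  69] [281.6 292.8]
s white [247 308  30  18 131] [258.8 318. ]
s white [284 339   3   6  10] [285.4 342.3]
t orange [200 213  31  23 113] [214.9 220.7]
t orange [212 235   2  10  19] [212.5 239.3]
t black [208 235  19  26 323] [216.7 248.5]
t black [195 257  10  10  57] [199.6 261.2]
t black [244 259  15  23  31] [252.9 269.6]
t dowel [170 202  78   3 156] [213.4 203.2]
t dowel [249 202   9   1   9] [253. 202.]
t dowel [170 208  43   3 115] [188.8 208.9]
t dowel [200 213  32  23 108] [216.4 222.2]
t dowel [ 170  213  100   82 2168] [224.8 267. ]
t dowel [170 219  20  12 187] [177.5 223.9]
t dowel [191 232  12  13 103] [196.7 238.3]
t dowel [212 235   2   9  13] [212.6 238.5]
s orange [386 198   9   4  17] [390.2 199.5]
s orange [391 210  28  18 138] [405.  215.7]
s black [374 197  21  18 223] [383.8 205.2]
s dowel [ 353  180   77   75 1194] [400.9 209.4]
s dowel [400 180  30  18 229] [420.2 185. ]
s dowel [386 198   9   4  15] [390.  199.2]
s dowel [335 202  38  53 657] [343.1 235. ]
s dowel [392 205  27  22 182] [404.  213.2]
```

View pics/crop0.png

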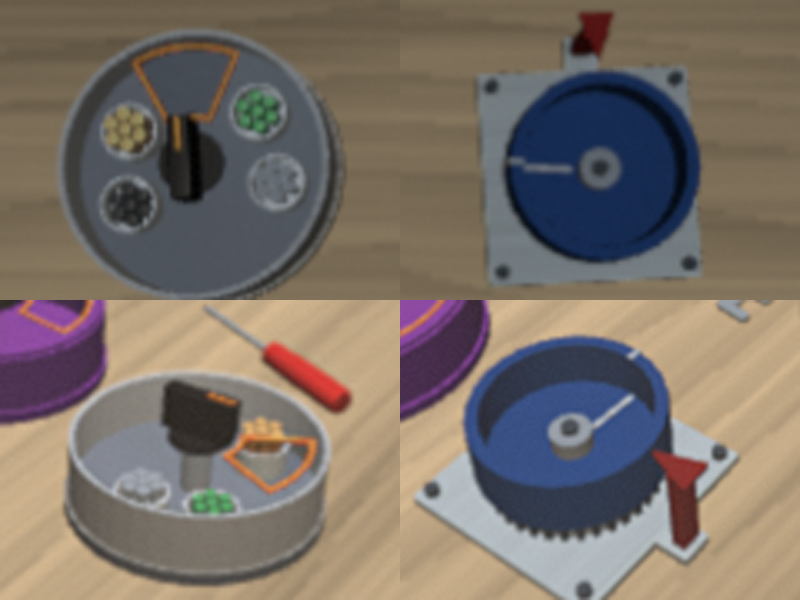

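The crop confirms the targets. The white drum with the clear cover has dowels at upper left (top view about (198.7,239)), the next cup CCW from the opening. The wheel mark is on the rim at top (381.8,247.3) and scene (276.6,293.6). The pointer tip is at top (404.6,216) and scene (284.3,328.6). Next I triangulate.

Run:
```python
from h import *
T=lambda x,y:(160+x/3.3333,200+y/3.3333)
TW=lambda x,y:(347+(x-400)/3.3333,199+y/3.3333)
S=lambda x,y:(324+x*.3,170+(y-300)*.3)
SW=lambda x,y:(195+(x-400)*.35,275+(y-300)*.35)
for n,a,b in[('hub',SW(571,428),TW(600,167)),('mark',SW(634,353),TW(516,161)),('tip',SW(655,453),TW(592,57)),
 ('dowel',S(265,432),T(129,130)),('slotA',S(316,440),T(134,63)),('slotB',S(274,490),T(238,52)),('slotC',S(226,455),T(207,120)),('slotD',S(255,437),T(165,115)),('oline in',S(208,393),T(178,150)),('oline out',S(238,402),T(177,118))]:
    p,e=tri(a,b); print(n,np.round(p,4),round(e,4))
hub=onz('top',[TW(600,167)],.061)[0]; print('hub@.061',hub, onz('scene',[SW(571,428)],.061)[0])
bolts=onz('top',[TW(490,88),TW(675,78),TW(690,264),TW(503,272)],.012); print('bolts mean',bolts.mean(0))
mk=onz('top',[TW(516,161)],.08)[0]; print('mark',mk,onz('scene',[SW(634,353)],.08)[0]); tp=onz('top',[TW(592,57)],.085)[0];print('tip',tp,onz('scene',[SW(655,453)],.085)[0])
print('slot corners\n',onz('top',[T(134,63),T(238,52),T(207,120),T(165,115)],.066),'\n',onz('scene',[S(316,440),S(274,490),S(226,455),S(255,437)],.066))
print('dowel',onz('top',[T(129,130)],.054))
# four cups (54mm): mean of opposite pairs -> axis
cups=onz('top',[T(129,130),T(259,111),T(277,181),T(129,205)],.054); print('cups\n',cups)
from scipy.optimize import least_squares
r=least_squares(lambda q:np.hypot(*(cups[:,:2]-q).T)-.06,cups[:,:2].mean(0)); print('axis from cups',r.x,r.fun)
# rim circle of wheel from blue mask: 
t=cv2.imread('pics/top0.png'); m=cv2.inRange(cv2.cvtColor(t,cv2.COLOR_BGR2HSV),(105,120,40),(125,255,255)); m[:,:370]=0;m[:,445:]=0;m[:195]=0;m[290:]=0
c=max(cv2.findContours(m,0,1)[0],key=cv2.contourArea)[:,0]
P=onz('top',c,.08)[:,:2]
q=least_squares(lambda q:np.hypot(*(P-q[:2]).T)-q[2],[*P.mean(0),.07],loss='soft_l1',f_scale=.001); print('rim fit',q.x)
```

```text
hub [ 0.5244 -0.2344  0.0556] 0.0014
mark [ 0.5257 -0.1693  0.0781] 0.0005
tip [ 0.6016 -0.2275  0.0786] 0.0029
dowel [0.5503 0.286  0.0492] 0.005
slotA [0.5981 0.2795 0.0648] 0.0039
slotB [0.6065 0.2017 0.0658] 0.004
slotC [0.5544 0.2226 0.064 ] 0.001
slotD [0.5589 0.2547 0.0649] 0.0037
oline in [0.5273 0.234  0.1034] 0.0017
oline out [0.5512 0.2362 0.1032] 0.0037
hub@.061 [ 0.52329761 -0.23390353  0.061     ] [ 0.52885896 -0.23703223  0.061     ]
bolts mean [ 0.52287429 -0.23489273  0.012     ]
mark [ 0.52530749 -0.16923225  0.08      ] [ 0.527305   -0.17038614  0.08      ]
tip [ 0.60138815 -0.22529142  0.085     ] [ 0.60478199 -0.23247192  0.085     ]
slot corners
 [[0.59633512 0.27793335 0.066     ]
 [0.60479488 0.200401   0.066     ]
 [0.55366556 0.22184764 0.066     ]
 [0.55730824 0.25323718 0.066     ]] 
 [[0.59997681 0.27980789 0.066     ]
 [0.60778769 0.20339631 0.066     ]
 [0.55602262 0.22058901 0.066     ]
 [0.56079956 0.25496993 0.066     ]]
dowel [[0.54765842 0.28302364 0.054     ]]
cups
 [[0.54765842 0.28302364 0.054     ]
 [0.5622998  0.18576228 0.054     ]
 [0.50979892 0.17087118 0.054     ]
 [0.49143486 0.28083841 0.054     ]]
axis from cups [0.52142044 0.22933573] [-0.00024363 -0.00025246 -0.00039158 -0.00040418]
rim fit [ 0.52320787 -0.23318439  0.0672345 ]
```

```bash
cat >> h.py <<'E'
from scipy.spatial.transform import Rotation as Ro
def rows(targets):
    """targets: (x,y,z,tool-z heading deg), tool down -> rows in the present tool frame"""
    s=robot.observe(); R0=Ro.from_euler('xyz',s['tool_rot']); p0=s['tool_pos']
    print('t',round(s['time'],2),'p',np.round(p0,4),'rot',np.round(np.degrees(s['tool_rot']),2),'F',np.round(s['contact_force'],1),'open',round(s['opening'],4),'q6',round(s['qpos'][5],2))
    for x,y,z,h in targets:
        R=Ro.from_euler('xyz',[-90,0,h-90],degrees=True)
        print(np.round(R0.inv().apply(np.array([x,y,z])-p0),4),np.round((R0.inv()*R).as_rotvec(degrees=True),1))
WX,WY=.525,-.2345
def rim(a,z=.066,r=.065): return (WX+r*np.cos(np.radians(a)),WY+r*np.sin(np.radians(a)),z,a-180)
E
python3 -c "
from h import *
rows([rim(138,.15)])"
```

```text
t 0.1 p [0.2123 0.4798 0.2371] rot [-9.007e+01  1.000e-02 -2.388e+01] F [-0.7  0.4  0.3] open 0.092 q6 -0.15
[ 0.5133  0.0877 -0.5062] [1.000e-01 1.081e+02 1.000e-01]
```

Emit:
{"api": "apply_moves", "payload": {
  "plan": [
    [0.513, 0, -0.506, 0, 108, 0, 0.13],
    [0.513, 0, -0.506, 0, 108, 0, 0.13],
    [0.513, 0, -0.506, 0, 108, 0, 0.13],
    [0.513, 0, -0.506, 0, 108, 0, 0.13],
    [0.513, 0, -0.506, 0, 108, 0, 0.13]
  ]
}}

```text
time: 0.72
tool_pos: [0.3273, 0.1875, 0.2377]
tool_rot: [-1.57, 0.0, -1.36]
contact_force: [0.6, 0.6, 0.3]
opening: 0.0465
```

```bash
python3 -c "
from h import *
rows([rim(138,.15)])"
```

```text
t 0.72 p [0.3273 0.1875 0.2377] rot [-89.98   0.   -77.92] F [0.6 0.6 0.3] open 0.0465 q6 0.11
[0.4014 0.0877 0.0668] [-0.  54.1 -0. ]
```

Emit:
{"api": "apply_moves", "payload": {
  "plan": [
    [0.401, 0.03, 0.067, 0, 54, 0, 0.13],
    [0.401, 0.03, 0.067, 0, 54, 0, 0.13],
    [0.401, 0.03, 0.067, 0, 54, 0, 0.13],
    [0.401, 0.03, 0.067, 0, 54, 0, 0.13],
    [0.401, 0.03, 0.067, 0, 54, 0, 0.13]
  ]
}}

```text
time: 1.35
tool_pos: [0.4436, -0.1019, 0.2144]
tool_rot: [-1.571, 0.0, -2.299]
contact_force: [0.6, 1.0, 0.2]
opening: 0.04
```

```bash
python3 -c "
from h import *
rows([rim(138,.15),rim(138,.1)])"
```

```text
t 1.35 p [ 0.4436 -0.1019  0.2144] rot [-9.001e+01  2.000e-02 -1.317e+02] F [0.6 1.  0.2] open 0.04 q6 0.33
[0.0445 0.0644 0.084 ] [ 0.   0.3 -0. ]
[0.0445 0.1144 0.084 ] [ 0.   0.3 -0. ]
```

Emit:
{"api": "apply_moves", "payload": {
  "plan": [
    [0.0445, 0.05, 0.084, 0, 0.3, 0, 0.13],
    [0.0445, 0.104, 0.084, 0, 0.3, 0, 0.13],
    [0.0445, 0.104, 0.084, 0, 0.3, 0, 0.13],
    [0.0445, 0.104, 0.084, 0, 0.3, 0, 0.13],
    [0.0445, 0.104, 0.084, 0, 0.3, 0, 0.13]
  ]
}}

```text
time: 1.98
tool_pos: [0.4773, -0.1884, 0.1116]
tool_rot: [-1.57, 0.0, -2.297]
contact_force: [0.8, 0.4, -1.2]
opening: 0.0399
```

```bash
python3 -c "
from h import *
rows([rim(138,.066)])
s=cams.read_camera('scene');t=cams.read_camera('top')
r=lambda im,x,y,w,h:cv2.resize(im[y:y+h,x:x+w],(400,400),interpolation=cv2.INTER_CUBIC)
cv2.imwrite('pics/a1.png',np.hstack([r(s,180,220,160,160),r(t,340,180,140,140)]))"
```

```text
t 1.98 p [ 0.4773 -0.1884  0.1116] rot [-8.9950e+01  2.0000e-02 -1.3159e+02] F [ 0.8  0.4 -1.2] open 0.0399 q6 0.2
[0.0024 0.0456 0.0012] [-0.1  0.4 -0. ]
```

View pics/a1.png

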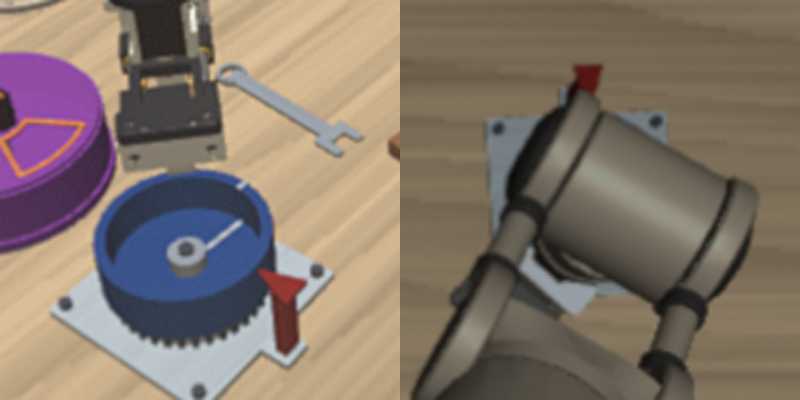

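The view shows the gripper above the far rim, about 50° CCW of the mark, and nothing has been touched. The visible part looks wide for fingers, so I check where tips and body should project.

```bash
python3 -c "
from h import *
s=robot.observe();R0=Ro.from_euler('xyz',s['tool_rot']);p0=s['tool_pos']
f=lambda x,y,z:np.round((proj('scene',p0+R0.apply([x,y,z]))[0]-[180,220])*2.5)
for n,v in dict(tipIn=(0,.011,.02),tipInL=(-.0095,.011,.02),tipInR=(.0095,.011,.02),tipInBack=(0,.011,.039),bodyL=(-.0375,-.055,.095),bodyR=(.0375,-.055,.095),bodyLb=(-.0375,-.055,-.095),tipOut=(0,.011,-.02)).items(): print(n,f(*v))
print('rim138',np.round((proj('scene',rim(138,.08)[:3])[0]-[180,220])*2.5))
"
```

```text
tipIn [181. 168.]
tipInL [193. 166.]
tipInR [169. 169.]
tipInBack [182. 184.]
bodyL [229. 165.]
bodyR [122. 179.]
bodyLb [211.  12.]
tipOut [179. 135.]
rim138 [180. 171.]
```

Emit:
{"api": "apply_moves", "payload": {
  "plan": [
    [0.0, 0.015, 0.0, 0, 0.4, 0, 0.13],
    [0.0, 0.03, 0.0, 0, 0.4, 0, 0.13],
    [0.0, 0.0456, 0.0, 0, 0.4, 0, 0.13],
    [0.0, 0.0456, 0.0, 0, 0.4, 0, 0.13],
    [0.0, 0.0456, 0.0, 0, 0.4, 0, 0.13]
  ]
}}

```text
time: 2.7
tool_pos: [0.4772, -0.1888, 0.065]
tool_rot: [-1.571, 0.0, -2.304]
contact_force: [0.4, -0.5, 0.1]
opening: 0.04
```

```bash
python3 -c "
from h import *
rows([rim(138)])"
```

```text
t 2.7 p [ 0.4772 -0.1888  0.065 ] rot [ -90.01    0.   -132.01] F [ 0.4 -0.5  0.1] open 0.04 q6 0.21
[ 0.002  -0.001   0.0011] [ 0. -0. -0.]
```

Emit:
{"api": "apply_moves", "payload": {
  "plan": [
    [0.002, -0.001, 0.001, 0, 0, 0, 0.13],
    [0.002, -0.001, 0.001, 0, 0, 0, 0.6],
    [0.002, -0.001, 0.001, 0, 0, 0, 1],
    [0.002, -0.001, 0.001, 0, 0, 0, 1],
    [0.002, -0.001, 0.001, 0, 0, 0, 1]
  ],
  "squeeze": 20
}}

```text
time: 3.32
tool_pos: [0.4763, -0.1906, 0.0662]
tool_rot: [-1.571, 0.0, -2.304]
contact_force: [-0.7, 1.8, 0.8]
opening: 0.0117
```

```bash
python3 -c "
from h import *
rows([rim(138-a) for a in (0,6,12,18,24,30)])"
```

```text
t 3.33 p [ 0.4763 -0.1906  0.0662] rot [-9.0030e+01  1.0000e-02 -1.3199e+02] F [-0.7  1.8  0.8] open 0.0117 q6 0.2
[0.0001 0.0002 0.0005] [ 0.  0. -0.]
[-0.0067  0.0002  0.0009] [ 0.  6. -0.]
[-0.0134  0.0002  0.002 ] [ 0. 12. -0.]
[-0.02    0.0002  0.0037] [ 0. 18. -0.]
[-0.0264  0.0002  0.0062] [ 0. 24. -0.]
[-0.0324  0.0002  0.0093] [ 0. 30. -0.]
```

Emit:
{"api": "apply_moves", "payload": {
  "plan": [
    [-0.0068, 0, 0.0004, 0, 6, 0, 1],
    [-0.0135, 0, 0.0014, 0, 12, 0, 1],
    [-0.0201, 0, 0.0032, 0, 18, 0, 1],
    [-0.0264, 0, 0.0056, 0, 24, 0, 1],
    [-0.0325, 0, 0.0087, 0, 30, 0, 1]
  ]
}}

```text
time: 3.95
tool_pos: [0.5051, -0.1726, 0.0662]
tool_rot: [-1.57, 0.0, -2.83]
contact_force: [1.5, -1.5, -0.5]
opening: 0.0118
```

```bash
python3 -c "
from h import *
rows([rim(108)])"
```

```text
t 3.95 p [ 0.5051 -0.1726  0.0662] rot [-8.9960e+01  3.0000e-02 -1.6217e+02] F [ 1.5 -1.5 -0.5] open 0.0118 q6 0.79
[0.0002 0.0002 0.    ] [-0.  -0.2 -0. ]
```

Emit:
{"api": "apply_moves", "payload": {
  "plan": [
    [-0.0068, 0, 0.0004, 0, 6, 0, 1],
    [-0.0135, 0, 0.0014, 0, 12, 0, 1],
    [-0.0201, 0, 0.0032, 0, 18, 0, 1],
    [-0.0264, 0, 0.0056, 0, 24, 0, 1],
    [-0.0325, 0, 0.0087, 0, 30, 0, 1]
  ]
}}

```text
time: 4.58
tool_pos: [0.5387, -0.1716, 0.0662]
tool_rot: [-1.569, 0.001, 2.929]
contact_force: [-1.7, -3.8, -0.1]
opening: 0.0116
```

```bash
python3 -c "
from h import *
rows([rim(78)])
s=cams.read_camera('scene');t=cams.read_camera('top')
cv2.imwrite('pics/s2.png',s);cv2.imwrite('pics/t2.png',t)
r=lambda im,x,y,w,h:cv2.resize(im[y:y+h,x:x+w],(400,400),interpolation=cv2.INTER_CUBIC)
cv2.imwrite('pics/a2.png',np.hstack([r(s,200,270,120,120),r(t,355,190,100,100)]))"
```

```text
t 4.58 p [ 0.5387 -0.1716  0.0662] rot [-8.9930e+01  5.0000e-02  1.6784e+02] F [-1.7 -3.8 -0.1] open 0.0116 q6 1.34
[ 0.0003  0.0002 -0.0006] [-0.1 -0.2 -0. ]
```

View pics/a2.png

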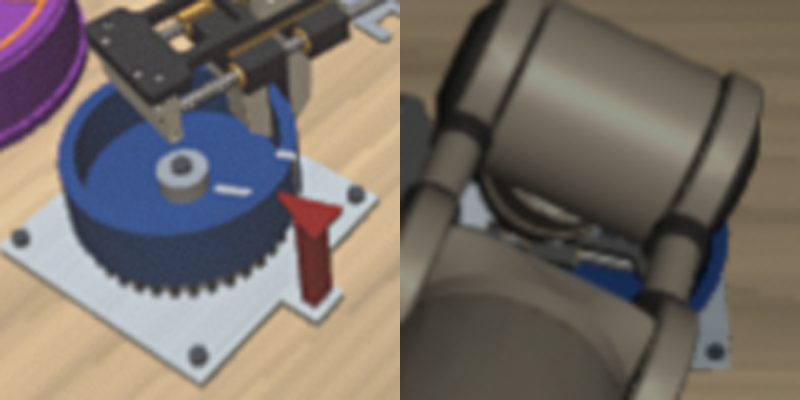

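The rim mark is at scene (286.4,316.4). The pointer tip is at scene (283.4,328.2), still about 25° short as expected. I compute the angles from this view.

```bash
cat >> h.py <<'E'
ang=lambda v:round(float(np.degrees(np.arctan2(v[1],v[0]))),1)
E
python3 -c "
from h import *
S=lambda x,y:(200+x*.3,270+y*.3)
P=lambda x,y,z:onz('scene',[S(x,y)],z)[0]
hub=P(182,167,.061);tip=P(278,194,.085);mk=P(288,154.5,.08)
fl=P(216,188,.042),P(251,191,.042)
b=[P(21,239,.012),P(198,356,.012),P(355,194,.012)]
ctr=(b[0]+b[2])/2
print('hub',hub,'tip',tip,'ctr',ctr)
print('mark from hub',ang(mk-hub),'from ctr',ang(mk-ctr),'floor line',ang(fl[1]-fl[0]),'floor-out from ctr',ang(fl[1]-ctr))
print('pointer from hub',ang(tip-hub),'ctr',ang(tip-ctr),'bolts',ang(b[1]-b[0]),ang(b[2]-b[1])-90)
t=lambda x,y:(347+(x-400)/3.3333,199+y/3.3333)
B=onz('top',[t(490,88),t(675,78),t(690,264),t(503,272)],.012)
print('top bolts',ang(B[0]-B[3]),ang(B[1]-B[2]),ang(B[0]-B[1])-90,ang(B[3]-B[2])-90)
"
```

```text
hub [ 0.52903472 -0.23788833  0.061     ] tip [ 0.60297677 -0.23281728  0.085     ] ctr [ 0.52538238 -0.23522419  0.012     ]
mark from hub 31.3 from ctr 27.7 floor line 31.8 floor-out from ctr 29.6
pointer from hub 3.9 ctr 1.8 bolts 2.9 3.0999999999999943
top bolts 3.4 3.1 3.4000000000000057 2.5
```

Emit:
{"api": "apply_moves", "payload": {
  "plan": [
    [-0.0059, 0, 0.0001, 0, 5.2, 0, 1],
    [-0.0117, 0, 0.0008, 0, 10.4, 0, 1],
    [-0.0175, 0, 0.002, 0, 15.6, 0, 1],
    [-0.0231, 0, 0.0038, 0, 20.8, 0, 1],
    [-0.0285, 0, 0.0062, 0, 26, 0, 1]
  ]
}}

```text
time: 5.3
tool_pos: [0.5641, -0.1839, 0.0662]
tool_rot: [-1.569, -0.0, 2.478]
contact_force: [-4.4, -6.1, 1.9]
opening: 0.0116
```

```bash
python3 -c "
from h import *
rows([rim(52)])
s=cams.read_camera('scene');t=cams.read_camera('top')
cv2.imwrite('pics/s3.png',s);cv2.imwrite('pics/t3.png',t)
r=lambda im,x,y,w,h,k:cv2.resize(im[y:y+h,x:x+w],None,fx=k,fy=k,interpolation=cv2.INTER_CUBIC)
cv2.imwrite('pics/a3.png',np.hstack([r(s,210,270,80,100,5),r(t,365,190,80,100,5)]))"
```

```text
t 5.3 p [ 0.5641 -0.1839  0.0662] rot [-89.89  -0.   141.99] F [-4.4 -6.1  1.9] open 0.0116 q6 1.79
[-0.0003  0.0002 -0.0011] [-0.1 -0.   0. ]
```

View pics/a3.png

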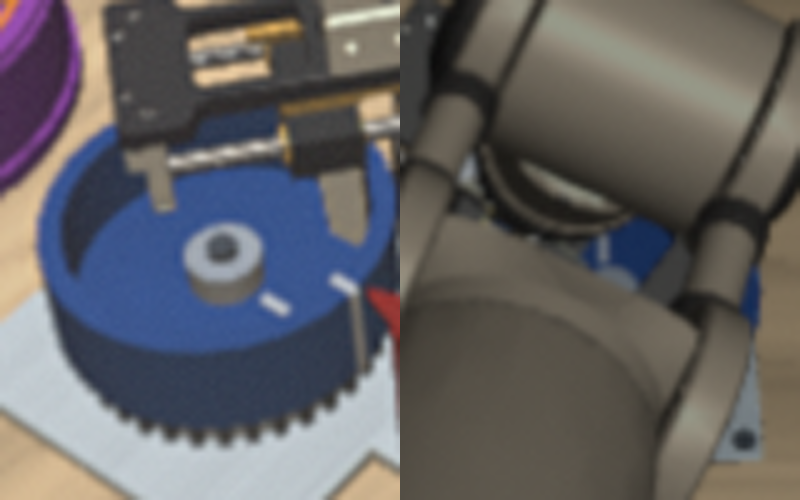

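The rim mark is at scene (278.8,327) and the pointer tip at (284,328), so it is close. I compute the residual.

```bash
python3 -c "
from h import *
S=lambda x,y:(210+x*.2,270+y*.2)
P=lambda x,y,z:onz('scene',[S(x,y)],z)[0]
hub=P(223,245,.061);tip=P(369,290,.085)
print('hub',hub,'tip',tip)
a,b=P(333,276.5,.08),P(356,293.5,.08); f=P(263,297,.042),P(288,311,.042)
o=P(362,370,.040)
print('rim in/out from hub',ang(a-hub),ang(b-hub),'rim line',ang(b-a),'floor from hub',ang(f[0]-hub),ang(f[1]-hub),'floor line',ang(f[1]-f[0]),'outer bottom',ang(o-hub), 'tip',ang(tip-hub))
for ax in [(.525,-.2345),(.529,-.2375)]:
  ax=np.array([*ax,0]); print(ax,ang((a+b)/2-ax),ang(f[1]-ax),ang(tip-ax))
T=lambda x,y:(365+(x-400)*.2,190+y*.2)
g=onz('top',[T(604,232),T(603,262)],.042); print('top floor mark',ang(g[0]-g[1]),[ang(q-np.array([.5235,-.234,0])) for q in g])
im=cv2.imread('pics/s3.png'); print([ (k,proj('scene',[.525+.076*np.cos(np.radians(k)),-.2345+.076*np.sin(np.radians(k)),.085])[0].round(1)) for k in (0,3,6)])
"
```

```text
hub [ 0.52697147 -0.23585701  0.061     ] tip [ 0.60323007 -0.23200476  0.085     ]
rim in/out from hub 3.4 2.1 rim line -3.7 floor from hub 4.3 4.3 floor line 4.2 outer bottom -0.1 tip 2.9
[ 0.525  -0.2345  0.    ] 1.4 1.7 1.8
[ 0.529  -0.2375  0.    ] 4.3 7.8 4.2
top floor mark -3.1 [-1.8, -0.7]
[(0, array([282. , 328.2])), (3, array([283.4, 326.9])), (6, array([284.7, 325.6]))]
```

Residual is about 0–1°. I release, lift, and look from the top unobstructed on the way to the carousel.

Emit:
{"api": "apply_moves", "payload": {
  "plan": [
    [0, 0, -0.0005, 0, 0, 0, 0.5],
    [0, 0, -0.001, 0, 0, 0, 0.13],
    [0, 0, -0.001, 0, 0, 0, 0.13],
    [0, -0.04, -0.001, 0, 0, 0, 0.13],
    [0, -0.09, -0.001, 0, 0, 0, 0.13]
  ]
}}

```text
time: 6.02
tool_pos: [0.5647, -0.1813, 0.1559]
tool_rot: [-1.57, -0.003, 2.479]
contact_force: [0.2, -1.1, 0.4]
opening: 0.0397
```

```bash
python3 -c "
from h import *
rows([(.522,.230,.19,97),(.43,.1,.19,97)])"
```

```text
t 6.03 p [ 0.5647 -0.1813  0.1559] rot [-89.97  -0.19 142.03] F [ 0.2 -1.1  0.4] open 0.0397 q6 1.79
[ 0.2868 -0.0332 -0.298 ] [-2.00e-01  1.35e+02  1.00e-01]
[ 0.2794 -0.0332 -0.1389] [-2.00e-01  1.35e+02  1.00e-01]
```

Emit:
{"api": "apply_moves", "payload": {
  "plan": [
    [0.287, -0.035, -0.298, 0, -45, 0, 0.0],
    [0.287, -0.035, -0.298, 0, -45, 0, 0.0],
    [0.287, -0.035, -0.298, 0, -45, 0, 0.0],
    [0.287, -0.035, -0.298, 0, -45, 0, 0.0],
    [0.287, -0.035, -0.298, 0, -45, 0, 0.0]
  ]
}}

```text
time: 6.65
tool_pos: [0.5327, 0.1299, 0.1828]
tool_rot: [-1.571, 0.0, -3.016]
contact_force: [0.9, -0.6, -0.3]
opening: 0.0458
```

```bash
python3 -c "
from h import *
rows([(.522,.230,.19,-82.5)])
s=cams.read_camera('scene');t=cams.read_camera('top')
cv2.imwrite('pics/s4.png',s);cv2.imwrite('pics/t4.png',t)
r=lambda im,x,y,w,h,k:cv2.resize(im[y:y+h,x:x+w],None,fx=k,fy=k,interpolation=cv2.INTER_CUBIC)
cv2.imwrite('pics/a4.png',np.hstack([r(s,215,275,80,100,5),r(t,365,190,80,100,5)]))"
```

```text
t 6.65 p [0.5327 0.1299 0.1828] rot [-9.0020e+01  2.0000e-02 -1.7281e+02] F [ 0.9 -0.6 -0.3] open 0.0458 q6 1.54
[-0.0019 -0.0072 -0.1007] [ 0.  -0.3 -0. ]
```

View pics/a4.png

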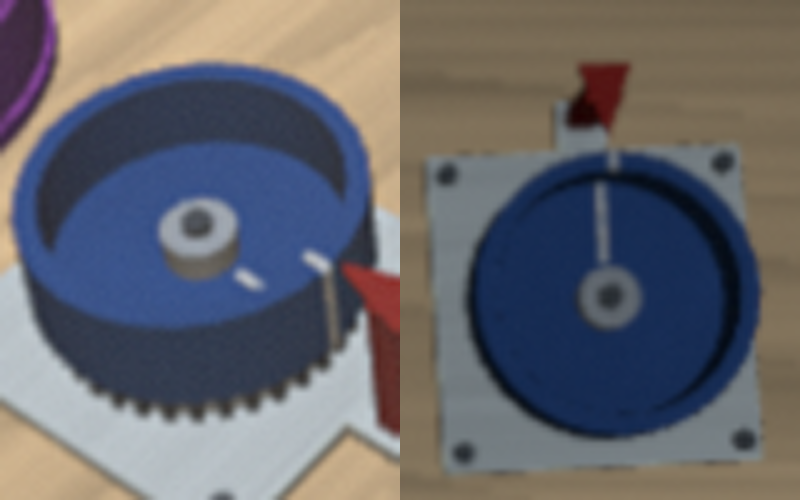

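The top view shows the rim mark at crop (613,162), tip about (608,133) and hub (610,296). There is a slight offset, so I quantify it.

```bash
python3 -c "
from h import *
t=cv2.imread('pics/t4.png')
T=lambda x,y:(365+(x-400)*.2,190+y*.2)
P=lambda x,y,z:onz('top',[T(x,y)],z)[0]
# colour-weighted centroids, full resolution
hsv=cv2.cvtColor(t,cv2.COLOR_BGR2HSV)
w=np.clip(t[...,2].astype(float)-60,0,None)  # red channel: mark bright on blue
def cen(x0,x1,y0,y1):
    a=w[y0:y1,x0:x1]; yy,xx=np.mgrid[y0:y1,x0:x1]; return (xx*a).sum()/a.sum(),(yy*a).sum()/a.sum()
rimpx=cen(404,412,221,225); f1=cen(402,411,227,232); f2=cen(402,411,236,241); print(rimpx,f1,f2)
rs=onz('top',[rimpx],.08)[0]; F=onz('top',[f1,f2],.042); hub=P(610,296,.061)
bl=[P(446,175,.012),P(722,162,.012),P(743,440,.012),P(463,453,.012)]
ctr=np.mean(bl,0); print('hub',hub,'ctr',ctr,'base dir',ang(bl[0]-bl[3]),ang(bl[1]-bl[2]),ang(bl[0]-bl[1])-90,ang(bl[3]-bl[2])-90)
red=cv2.inRange(hsv,(0,120,50),(8,255,255)); 
ys,xs=np.nonzero(red[200:222,395:415]); 
for y in sorted(set(ys)): print(y+200,xs[ys==y].min()+395,xs[ys==y].max()+395)
tip=P(608.5,133,.085); 
for n,c in(('hub',hub),('ctr',ctr)): print(n,'mark',ang(rs-c),'crop-mark',ang(P(613.5,162,.08)-c),'floor',[ang(q-c) for q in F],'tip',ang(tip-c))
print('floor line',ang(F[0]-F[1]))
S=lambda x,y:(215+x*.2,275+y*.2)
Q=lambda x,y,z:onz('scene',[S(x,y)],z)[0]
h=Q(198,223,.061); b=[Q(-14,0,0)]
print('scene: hub',h,'mark',ang(Q(318,262,.08)-h),'tip',ang(Q(341,266,.085)-h),'floor',ang(Q(263,287,.042)-Q(237,272,.042)))
"
```

```text
(np.float64(407.2971014492754), np.float64(221.70289855072463)) (np.float64(404.55737704918033), np.float64(229.3016393442623)) (np.float64(405.19934640522877), np.float64(237.83660130718954))
hub [ 0.52305073 -0.23389705  0.061     ] ctr [ 0.52326543 -0.23451261  0.012     ] base dir 2.8 2.8 3.0 2.700000000000003
203 401 410
204 401 410
205 402 409
206 402 409
207 402 409
208 402 409
209 402 408
210 402 408
211 404 408
212 404 407
213 405 407
214 405 407
hub mark 1.2 crop-mark 0.4 floor [1.8, 0.8] tip 2.6
ctr mark 1.8 crop-mark 0.9 floor [2.4, 2.0] tip 3.1
floor line 3.1
scene: hub [ 0.52809819 -0.23696629  0.061     ] mark 2.8 tip 3.0 floor 3.5
```

```bash
python3 -c "
from h import *
from scipy.optimize import least_squares
t=cv2.imread('pics/t4.png')
hsv=cv2.cvtColor(t,cv2.COLOR_BGR2HSV)
m=cv2.inRange(hsv,(105,100,30),(125,255,255)); k=np.zeros_like(m); k[210:285,370:440]=m[210:285,370:440]
c=max(cv2.findContours(k,0,1)[0],key=cv2.contourArea)[:,0]
P=onz('top',c,.08)[:,:2]; a=np.degrees(np.arctan2(P[:,1]+.234,P[:,0]-.5235))
for half in(60,80):
  Q=P[np.abs((a+58+180)%360-180)<half]
  for free in(0,1):
    f=lambda q:np.hypot(*(Q-q[:2]).T)-(q[2] if free else .0692)
    q=least_squares(f,[.5235,-.234,.0692],loss='soft_l1',f_scale=.001).x
    mk=onz('top',[(407.3,221.7)],.08)[0][:2]; tp=onz('top',[(406.0,214.5),(405.5,204)],.085)[:,:2]
    print(half,free,q,'mark',ang(mk-q[:2]),'tip',ang(tp[0]-q[:2]),'plate',ang(tp[1]-q[:2]))
print(np.linalg.norm(mk-q[:2]),t[219:227,400:414,2])
"
```

```text
60 0 [ 0.52227713 -0.23185487  0.0692    ] mark -0.6 tip 2.1 plate 1.9
60 1 [ 0.52488988 -0.23612099  0.06497701] mark 3.2 tip 5.2 plate 4.3
80 0 [ 0.52201891 -0.23175725  0.0692    ] mark -0.7 tip 2.0 plate 1.9
80 1 [ 0.52376884 -0.23436491  0.0667279 ] mark 1.6 tip 3.9 plate 3.3
0.06472354532002207 [[113 112 114 114 113 107 108 116 112 107 115 121 119 117]
 [100  90  86  82  78  72  81 104  91  72  79  84  84  86]
 [ 64  51  45  38  33  36  64  97  81  43  34  35  35  40]
 [ 30  27  25  22  22  27  60  95  80  39  23  22  24  23]
 [ 23  22  22  22  22  25  49  77  64  33  19  21  20  21]
 [ 20  17  15  14  13  15  26  42  35  19  13  14  13  14]
 [ 12   9   7   8  15  15  11  13  12   7   8   6   6   7]
 [  9  12  13  22  45  47  29  15  15  11  10   9   7   6]]
```

```bash
python3 -c "
from h import *
t=cv2.imread('pics/t4.png').astype(int); s=cv2.imread('pics/s4.png').astype(int)
print('top R-B near tip');print((t[209:220,400:413,2]-t[209:220,400:413,0]))
print('scene R');print(s[322:334,272:290,2])
print('scene R-B');print((s[322:336,278:298,2]-s[322:336,278:298,0]))
"
```

```text
top R-B near tip
[[ 24  30  51  61  63  64  63  65  59  44  37  36  36]
 [ 23  29  44  51  59  64  63  62  52  40  37  36  35]
 [ 25  25  29  33  54  63  64  60  46  37  36  35  35]
 [ 25  27  27  29  48  59  62  56  42  36  35  35  35]
 [ 27  28  27  28  34  56  63  55  41  36  35  36  37]
 [ 21  20  21  17  15  39  56  47  40  37  37  37  37]
 [  6   7   5   1  -3   7  35  42  38  37  37  37  37]
 [ -7  -7  -8  -9 -11  -7  17  37  37  37  37  37  37]
 [-12 -13 -13 -12 -13 -10  13  34  36  36  37  36  36]
 [-13 -13 -14 -14 -13 -10  12  32  34  35  33  34  34]
 [-13 -14 -14 -14 -14 -12   7  16  17  17  16  15  13]]
scene R
[[ 60  62  60  61  59  59  61  58  58  62  59  60  57  54  52  50  44  66]
 [ 61  59  60  59  57  59  58  60  61  60  61  60  57  50  48  48  46  62]
 [ 61  57  57  65  76  72  61  59  54  59  59  55  51  53  49  48  46  58]
 [ 58  61  59  84 127 125  98  74  58  56  57  50  51  47  48  47  46  51]
 [ 61  58  63 103 163 177 160 126  88  59  54  52  51  51  51  46  47  49]
 [ 60  58  60  77 124 160 178 178 140  79  52  70  83  78  69  55  49  60]
 [ 60  59  59  57  
[... 932 characters left out ...]
 -15 -14
  -13 -14]
 [-23 -12 -10 -16 -16  33  74  70  60  40  33  14  -4  -7 -11 -12 -15 -18
  -15 -15]
 [-50 -23  -1  -3 -16  25  80  94  93  87  84  74  53  36  17   8  -4  -7
   -8 -11]
 [-43 -16   7  -3 -20  -4  48  87  96  95  95  94  91  83  66  58  48  41
   30  12]
 [-23  -6  11   0 -18 -21   8  56  91  95  93  91  93  95  95  97  94  89
   78  63]
 [-23  -8  13   3 -13 -23 -16  16  64  88  93  91  91  92  95  95  95  96
   98  98]
 [-22 -10  12   9 -10 -22 -23 -13  21  67  89  94  94  93  93  93  93  93
   94  95]
 [-24 -10  12  14  -8 -21 -21 -19 -12  33  79  93  92  92  92  94  92  92
   94  93]
 [-25 -15   4  11  -6 -18 -21 -20 -20  10  68  89  93  93  92  93  93  93
   93  95]]
```

```bash
python3 -c "
from h import *
o=lambda u,v,z,n='scene':onz(n,[(u,v)],z)[0]
for hub in [(254.2,319.2),(254.6,319.2),(254.2,319.6)]:
  h=o(*hub,.061); print(h,'mark',ang(o(277.9,326.9,.08)-h),'tips',ang(o(283.2,327.8,.085)-h),ang(o(283.2,328.4,.085)-h))
for hub in [(406.6,248.8),(407,248.8)]:
  h=o(*hub,.061,'top'); print(h,'mark',ang(o(407.15,221.8,.08,'top')-h),'tip',ang(o(406.2,214.6,.085,'top')-h))
for n,a,b in(('mark',(277.9,326.9),(407.15,221.8)),('tip',(283.2,328.1),(406.2,214.6)),('hub',(254.2,319.2),(406.7,248.8))): print(n,tri(a,b))
"
```

```text
[ 0.52672903 -0.2367128   0.061     ] mark 2.7 tips 3.3 2.5
[ 0.52734739 -0.23622711  0.061     ] mark 2.2 tips 3.0 2.1
[ 0.52748042 -0.23745154  0.061     ] mark 3.4 tips 3.9 3.1
[ 0.52404031 -0.23292669  0.061     ] mark 0.7 tip 2.6
[ 0.52404328 -0.23391712  0.061     ] mark 1.6 tip 3.3
mark (array([ 0.58842283, -0.23261165,  0.07820243]), np.float64(0.00033143578018450266))
tip (array([ 0.60371657, -0.23097808,  0.08452342]), np.float64(0.004394065818251135))
hub (array([ 0.52419987, -0.23420832,  0.0571803 ]), np.float64(0.0008689387874105044))
```

The two views put the mark about 0.3° (scene) and 1.8° (top) short of the pointer, roughly 1° on average. That is within measuring noise, so I leave it. On to the cover knob at about (0.523, 0.230).

Emit:
{"api": "apply_moves", "payload": {
  "plan": [
    [-0.003, 0.0, -0.06, 0, -0.3, 0, 0],
    [-0.003, 0.02, -0.1, 0, -0.3, 0, 0],
    [-0.003, 0.05, -0.1, 0, -0.3, 0, 0],
    [-0.003, 0.05, -0.1, 0, -0.3, 0, 0],
    [-0.003, 0.05, -0.1, 0, -0.3, 0, 0]
  ]
}}

```text
time: 7.38
tool_pos: [0.5249, 0.2268, 0.1334]
tool_rot: [-1.571, 0.001, -3.015]
contact_force: [0.6, 0.3, 0.5]
opening: 0.0457
```

```bash
python3 -c "
from h import *
rows([(.523,.230,.086,-82.5)])
s=cams.read_camera('scene')
cv2.imwrite('pics/a5.png',cv2.resize(s[130:265,320:455],None,fx=4,fy=4,interpolation=cv2.INTER_CUBIC))"
```

```text
t 7.38 p [0.5249 0.2268 0.1334] rot [-9.0010e+01  6.0000e-02 -1.7276e+02] F [0.6 0.3 0.5] open 0.0457 q6 1.72
[ 0.0015  0.0474 -0.0034] [ 0.  -0.3 -0.1]
```

View pics/a5.png

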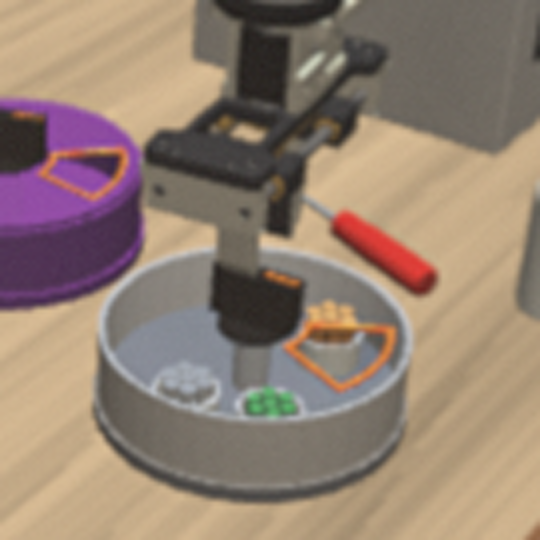

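The gripper straddles the black knob of the white drum, and the opening outline is just right of the dowel cup. Descending.

Emit:
{"api": "apply_moves", "payload": {
  "plan": [
    [0.0015, 0.0, -0.003, 0, -0.3, 0, 0],
    [0.0015, 0.015, -0.003, 0, -0.3, 0, 0],
    [0.0015, 0.032, -0.003, 0, -0.3, 0, 0],
    [0.0015, 0.0474, -0.003, 0, -0.3, 0, 0],
    [0.0015, 0.0474, -0.003, 0, -0.3, 0, 0]
  ]
}}

```text
time: 8.05
tool_pos: [0.5214, 0.2298, 0.0834]
tool_rot: [-1.57, -0.003, -3.009]
contact_force: [-0.8, 0.1, -0.2]
opening: 0.0459
```

Emit:
{"api": "apply_moves", "payload": {
  "plan": [
    [0, 0, 0, 0, 0, 0, 0.4],
    [0, 0, 0, 0, 0, 0, 0.7],
    [0, 0, 0, 0, 0, 0, 1],
    [0, 0, 0, 0, 0, 0, 1],
    [0, 0, 0, 0, 0, 0, 1]
  ],
  "squeeze": 20
}}

```text
time: 8.68
tool_pos: [0.5221, 0.2325, 0.0856]
tool_rot: [-1.574, 0.001, -3.009]
contact_force: [-1.5, 11.2, -0.4]
opening: 0.0162
```

```bash
python3 -c "
from h import *
rows([(.523,.230,.086,-82.5)])"
```

```text
t 8.68 p [0.5221 0.2325 0.0856] rot [-9.0210e+01  7.0000e-02 -1.7242e+02] F [-1.5 11.2 -0.4] open 0.0162 q6 1.72
[-0.0006 -0.0004  0.0026] [ 0.2  0.1 -0.1]
```

Emit:
{"api": "apply_moves", "payload": {
  "plan": [
    [0, 0, -0.0025, 0, -3, 0, 1],
    [0, 0, -0.0025, 0, -9, 0, 1],
    [0, 0, -0.0025, 0, -15, 0, 1],
    [0, 0, -0.0025, 0, -21, 0, 1],
    [0, 0, -0.0025, 0, -27, 0, 1]
  ]
}}

```text
time: 9.3
tool_pos: [0.5222, 0.2323, 0.0856]
tool_rot: [-1.57, 0.0, -2.535]
contact_force: [0.7, -1.7, 1.5]
opening: 0.0159
```

Emit:
{"api": "apply_moves", "payload": {
  "plan": [
    [0, 0, 0, 0, -5, 0, 1],
    [0, 0, 0, 0, -11, 0, 1],
    [0, 0, 0, 0, -17, 0, 1],
    [0, 0, 0, 0, -23, 0, 1],
    [0, 0, 0, 0, -28, 0, 1]
  ]
}}

```text
time: 9.93
tool_pos: [0.5225, 0.2321, 0.0856]
tool_rot: [-1.57, 0.0, -2.046]
contact_force: [1.3, -2.5, 0.5]
opening: 0.0163
```

```bash
python3 -c "
from h import *
rows([(.522,.2325,.086,-27.5)])
s=cams.read_camera('scene');t=cams.read_camera('top');cv2.imwrite('pics/s6.png',s);cv2.imwrite('pics/t6.png',t)
r=lambda im,x,y,w,h,k:cv2.resize(im[y:y+h,x:x+w],None,fx=k,fy=k,interpolation=cv2.INTER_CUBIC)
cv2.imwrite('pics/a6.png',np.hstack([r(s,340,180,90,110,4),r(t,170,190,100,110,4)]))"
```

```text
t 9.93 p [0.5225 0.2321 0.0856] rot [ -89.93    0.   -117.26] F [ 1.3 -2.5  0.5] open 0.0163 q6 0.76
[-0.0002 -0.0004 -0.0006] [-0.1  0.2 -0. ]
```

View pics/a6.png

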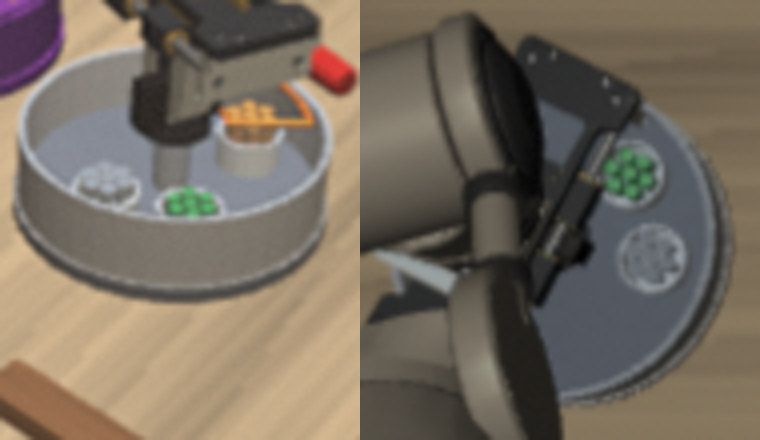

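The gripper's pads set the bar, and so the opening, at a heading of 62.7°. The cups put the dowels at about 64°. I turn a last 1.3°, release, lift and check.

Emit:
{"api": "apply_moves", "payload": {
  "plan": [
    [0, 0, 0, 0, -0.7, 0, 1],
    [0, 0, 0, 0, -1.3, 0, 1],
    [0, 0, 0, 0, -1.3, 0, 1],
    [0, 0, 0, 0, -1.3, 0, 0.5],
    [0, 0, 0, 0, -1.3, 0, 0]
  ]
}}

```text
time: 10.65
tool_pos: [0.5216, 0.233, 0.0849]
tool_rot: [-1.572, 0.0, -2.027]
contact_force: [-0.8, 0.1, 0.1]
opening: 0.0289
```

Emit:
{"api": "apply_moves", "payload": {
  "plan": [
    [0, 0, 0, 0, 0, 0, 0],
    [0, -0.03, 0, 0, 0, 0, 0],
    [0, -0.08, 0, 0, 0, 0, 0],
    [0, -0.13, 0, 0, 0, 0, 0],
    [0, -0.13, 0, 0, 0, 0, 0]
  ]
}}

```text
time: 11.28
tool_pos: [0.5239, 0.2335, 0.2195]
tool_rot: [-1.565, 0.006, -2.026]
contact_force: [0.8, -0.5, -0.4]
opening: 0.0461
```

```bash
python3 -c "
from h import *
rows([(.42,.0,.22,-27)])"
```

```text
t 11.28 p [0.5239 0.2335 0.2195] rot [ -89.64    0.36 -116.1 ] F [ 0.8 -0.5 -0.4] open 0.0461 q6 0.74
[ 0.2554 -0.0021  0.0095] [-0.4  0.9 -0.4]
```

Emit:
{"api": "apply_moves", "payload": {
  "plan": [
    [0.255, 0, 0.009, 0, 0, 0, 0],
    [0.255, 0, 0.009, 0, 0, 0, 0],
    [0.255, 0, 0.009, 0, 0, 0, 0],
    [0.255, 0, 0.009, 0, 0, 0, 0],
    [0.255, 0, 0.009, 0, 0, 0, 0]
  ]
}}

```text
time: 11.9
tool_pos: [0.416, -0.0029, 0.2143]
tool_rot: [-1.572, -0.001, -2.031]
contact_force: [-0.1, 1.2, 0.2]
opening: 0.0461
```

```bash
python3 -c "
from h import *
rows([])
s=cams.read_camera('scene');t=cams.read_camera('top');cv2.imwrite('pics/s7.png',s);cv2.imwrite('pics/t7.png',t)
r=lambda im,x,y,w,h,k:cv2.resize(im[y:y+h,x:x+w],None,fx=k,fy=k,interpolation=cv2.INTER_CUBIC)
cv2.imwrite('pics/a7.png',np.hstack([r(s,340,180,90,100,4),r(t,170,200,100,100,4)]))"
```

```text
t 11.9 p [ 0.416  -0.0029  0.2143] rot [-9.010e+01 -5.000e-02 -1.164e+02] F [-0.1  1.2  0.2] open 0.0461 q6 0.27
```

View pics/a7.png

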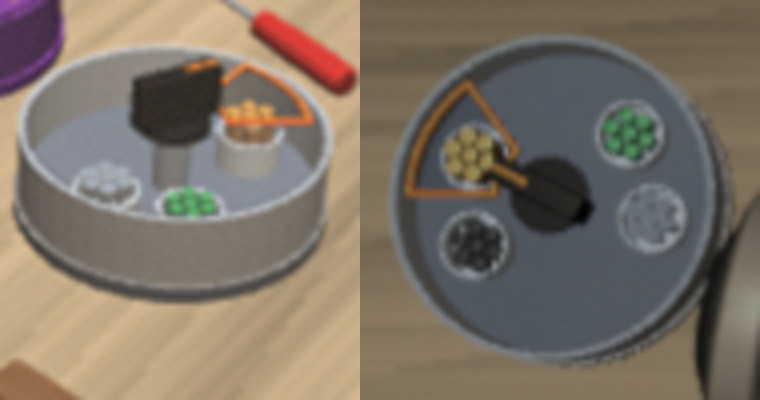

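The orange opening now lies over the dowel cup, with the corners at top crop (470,84), (407,193), (496,194) and (518,153) and the dowels at (470,153). I compute the angular residual.

```bash
python3 -c "
from h import *
from scipy.optimize import least_squares
T=lambda x,y:(170+(x-360+.5)/4-.5,200+(y+.5)/4-.5)
c=onz('top',[T(470,153),T(630,134),T(652,219),T(474,245)],.054)[:,:2]
r=least_squares(lambda q:np.hypot(*(c-q).T)-.06,c.mean(0)); ax=r.x
base=[ang(p-ax)-o for p,o in zip(c,np.degrees([.96,-.96,-1.92,1.92]))]
k=onz('top',[T(470,84),T(407,193),T(496,194),T(518,153)],.066)[:,:2]
print('axis',ax,r.fun,'base',base,'dowel',ang(c[0]-ax))
for a in(ax,np.array([.5222,.2323])): print('corners',[ang(p-a) for p in k],'outer mean',(ang(k[0]-a)+ang(k[1]-a))/2,'inner mean',(ang(k[2]-a)+ang(k[3]-a))/2,'dowel',ang(c[0]-a))
l=onz('top',[T(496,164),T(525,183)],.104)[:,:2]; print('orange line',ang(l[0]-l[1]))
S=lambda x,y:(340+(x+.5)/4-.5,180+(y+.5)/4-.5)
k=onz('scene',[S(247,66),S(312,121)],.066)[:,:2];d=onz('scene',[S(250,114)],.054)[0,:2];cs=onz('scene',[S(250,114),S(191,204),S(107,186)],.054)[:,:2]
ax=least_squares(lambda q:np.hypot(*(cs-q).T)-.06,[.523,.231]).x
print('scene axis',ax,[ang(p-ax) for p in k],'dowel',ang(d-ax))
# wheel and bystanders: change between first and last pictures
"
```

```text
axis [0.52395984 0.23175225] [ 0.00137056 -0.00094696  0.0014047  -0.00068529] base [np.float64(9.396051667440979), np.float64(6.003948332559027), np.float64(6.507896665118054), np.float64(11.492103334881946)] dowel 64.4
corners [38.3, 90.1, 90.9, 41.6] outer mean 64.19999999999999 inner mean 66.25 dowel 64.4
corners [37.3, 89.0, 87.9, 38.9] outer mean 63.15 inner mean 63.400000000000006 dowel 62.7
orange line 57.5
scene axis [0.53366042 0.22365617] [95.0, 46.8] dowel 76.5
```

The opening is centred on the dowels to about 1°. I run a last check that the wheel stayed put and nothing else moved, then hand in.

```bash
python3 -c "
from h import *
g=lambda f:cv2.GaussianBlur(cv2.imread('pics/'+f),(5,5),0)
for a,b in(('top0.png','t7.png'),('scene0.png','s7.png'),('s4.png','s7.png'),('t4.png','t7.png')):
    m=(cv2.absdiff(g(a),g(b)).max(2)>35).astype(np.uint8); n,l,st,c=cv2.connectedComponentsWithStats(m)
    print(a,b,[st[i].tolist() for i in range(1,n) if st[i,4]>25])
s=robot.observe(); print(s['time'],s['qvel'].round(3),s['contact_force'].round(1)); print(robot.hand_in())"
```

```text
top0.png t7.png [[181, 220, 18, 29, 69], [404, 227, 3, 15, 42], [208, 233, 16, 12, 74], [237, 238, 119, 130, 4116], [380, 246, 18, 5, 45], [264, 274, 6, 8, 37], [276, 275, 56, 21, 519], [318, 349, 21, 37, 446], [0, 358, 104, 122, 7139], [180, 371, 136, 109, 3020], [319, 394, 8, 10, 67], [290, 419, 35, 15, 316], [280, 436, 33, 44, 830], [340, 461, 14, 17, 130], [307, 464, 24, 16, 204]]
scene0.png s7.png [[156, 0, 164, 194, 14614], [311, 0, 51, 100, 2517], [229, 16, 7, 10, 39], [370, 61, 9, 12, 58], [361, 72, 5, 21, 82], [147, 85, 17, 15, 115], [139, 118, 55, 49, 1056], [157, 120, 29, 6, 54], [132, 122, 22, 42, 460], [373, 194, 9, 6, 39], [387, 195, 16, 7, 64], [404, 197, 15, 14, 44], [391, 207, 28, 21, 149], [262, 308, 15, 12, 55], [275, 325, 7, 17, 40]]
s4.png s7.png [[197, 0, 33, 22, 446], [263, 0, 6, 7, 31], [269, 0, 89, 30, 1860], [226, 5, 10, 12, 82], [242, 6, 22, 19, 208], [360, 13, 49, 56, 1547], [199, 28, 122, 166, 7326], [318, 29, 82, 170, 5512], [214, 36, 8, 21, 85], [240, 72, 20, 42, 338], [211, 85, 38, 35, 329], [189, 92, 23, 11, 102], [210, 100, 14, 25, 76], [192, 117, 3,
[... 263 characters left out ...]
, [197, 201, 39, 8, 148], [166, 209, 4, 17, 28], [172, 210, 5, 7, 27], [184, 210, 16, 5, 61], [190, 210, 44, 19, 216], [251, 238, 105, 131, 3697], [257, 254, 10, 25, 92], [25, 264, 226, 216, 11557], [250, 274, 10, 31, 156], [265, 274, 5, 8, 27], [276, 275, 56, 20, 472], [240, 277, 9, 8, 27], [226, 280, 11, 5, 39], [253, 312, 8, 13, 66], [318, 348, 21, 38, 484], [231, 356, 20, 47, 485], [223, 371, 8, 16, 59], [250, 393, 67, 32, 788], [320, 394, 7, 10, 53], [234, 407, 76, 73, 2293], [288, 419, 37, 16, 344], [196, 442, 12, 7, 50], [180, 460, 42, 20, 571], [341, 465, 12, 12, 84]]
12.0 [ 0.045  0.014 -0.023  0.006  0.002  0.012] [ 0.1 -0.5 -0.4]
the job is handed in; nothing more can be done
None
```

The wheel and cover are both turned as asked, in that order, and the job is handed in at 12.0 s with the gripper open and clear of everything.

- **Wheel:** I pinched the rim and turned it 86° clockwise. Its mark now reads about 1° short of the pointer. The two views disagreed: about 0.3° in the scene view and 1.8° in the top view. I left it, as a correction would have been within that scatter.
- **Cover:** I turned the white carousel's cover by its grip, about 56° counter-clockwise, until the opening lay over the dowel cup. The pads put the opening at about 64° and the top view at 63–64° from its outer corners. The dowels read 63–64°. The orange line on the grip read 57.5° and the scene view's axis fit for the carousel was poor, so I gave neither any weight.
- **Other things:** Comparing pictures, the only differences besides the arm were at the wheel mark and the cover. The wheel did not change while the cover was turned. The arm hid part of the top view, but the scene view showed no bystander moved.
- **Forces:** The highest reading was about 11 N, when the gripper closed on the grip about 2.5 mm off centre. I corrected the offset before turning.

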